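# Log a check and hold an air flask down in the sprung ring

### The arm

A 6-joint arm with a two-finger parallel gripper is mounted at the origin on the work surface. World frame = base frame: x ahead of the robot, y to its left, z up, the work surface at z = 0. Lengths are in m, angles in rad, forces in N, time in s.
With the tool pointing down it reaches from about 0.275 to 1 m from the base axis. Payload 8.4 kg.
Tool frame: the origin (TCP) lies at the very end of the fingers, on their centre line; the grasp point (between the pads) lies 19 mm behind it; z points along the fingers, y is the line along which they close (so a half turn about z gives the same grasp; the last joint's range is limited). The gripper opens to 85 mm and grips with 20 to 120 N. Pads are 22 mm wide; open, the fingers measure 114 mm over their backs; the gripper's body (76 mm by 85 mm) begins 54 mm behind the grasp point. The pads swing forward as they close: fully open they stand 13 mm farther back than shut.
Start: joints at [1.253, 0.353, 1.633, -0, 1.155, -0.002], TCP at [0.194, 0.594, 0.231] pointing down, gripper open.
Joint ranges: [-2.63, 2.63], [-0.92, 2.1], [0.06, 2.66], [-1.3, 4.44], [0, 2.69], [-3.02, 3.02]. Speed limits (rad/s): [2.22, 2.22, 2.79, 3.14, 3.14, 3.14].

### API

Orientations are given as a unit quaternion [w, x, y, z].
In Python, from bench import bot, grab_frame, camera_params, hand_in gives the robot as it stands (bot), with the cameras as plain functions and the job as plain functions.
- The arm moves only by the tool move_tool, called after "Call:" as name([rows], argument=value, ...), one row to a line, values as JSON. Schema: {"type":"object","properties":{"steps":{"type":"array","items":{"type":"array","items":{"type":"number"},"minItems":5,"maxItems":5},"minItems":1,"maxItems":10},"only":{"type":"string"},"quiet":{"type":"boolean"},"lines":{"type":"string"}},"required":["steps"],"additionalProperties":false}. steps is a list of rows, 1 to 10 of them, each of 5 numbers: the finger opening in m, then dx, dy, dz in shares of the most that a row can go, 1 being 62.5 mm, then a turn about the tool's z in fractions of the full range, 1 being 90 degrees; each row shifts and turns the commanded pose from where the row before left it, along the tool's axes as they then stand; what a row does not reach is not made up. A row lasts 1/8 s, in which the tool goes at most 0.0625 m and 0.188 rad, less where a joint would pass 70% of its speed; a pose out of reach is approached as far as the arm can. The fingers move at their own pace and stop on an object; the grip force is fixed at half the most. Time passes only in rows, so rows that do not move let the fingers close. The tool returns the time, the measured TCP pose, the force, the opening and the grip force at its end. only (a regular expression) keeps the lines of the reply that match it, lines (a string "A,B") keeps lines A to B, and quiet returns only ok. A shift or turn number past 1, either way, is cut back to 1. Input that does not fit is refused with a message, and nothing moves.
- bot.observe(): the state, without advancing time (a new reading comes with each control period).
- grab_frame(name): name is "scene" or "side" or "wrist"; returns the picture (384x512x3 uint8, red, green, blue); there is no depth.
- camera_params(name): a dict with "mtx" (3x3 intrinsics, pixels), "R" (3x3) and "t" (3): a world point X has camera coordinates R X + t. Camera axes: x right, y down, z forward; pixel columns grow to the right and rows downward; lengths in m; the calibration is good to about 2 mm. A picture is of the moment at which its call begins: read the wrist's pose just before it. camera_params takes no time and is no camera call; for the wrist camera it gives the pose at the moment of the call.
- hand_in(): hands the job in; it is judged then, once.
The state is a dict: "time": time; "q": joint angles; "dq": joint speeds; "tau": joint torques, N m; "tool_pos": TCP position; "orientation": TCP orientation; "wrist_force": force on the tool from outside, world axes, zero at the start; "ft_torque": the same for the moment, N m; "finger_gap": finger opening in m; "grasp_force": force on a finger pad.
Only numpy, scipy, OpenCV 4.12 (cv2) and the standard library are available. Lean on these libraries where they do the work, as an engineer would, in place of code of your own. Each camera call takes 0.05 s, during which the arm holds its last target. There are 200 camera calls.

### The job

Log a check on the bench counter: swing its sprung lever all the way to the stop and let it spring right back. Then set the round steel air flask upright in the sprung ring of the check stand, press it straight down with the gripper until the ring is nearly at the bottom of its travel, and finish while still holding it pressed down. Leave the other things on the bench standing where they are.

Things in the scene. Friction and masses are not known exactly. Their poses are not given: they have to be found in the camera images.
- flask: Loose round steel air flask, 0.2 to 0.42 kg, standing upright on the bench. Origin: centre of its flat foot; z up along its axis. Foot 34 mm diameter; ball-shaped body 64 mm diameter, widest 27 mm above the foot, ending in a shoulder 56 mm up; straight cylindrical neck 27 mm diameter from 56 to 104 mm (a thin brass band at 62 mm), small brass valve tip up to 108 mm. Grip it by the neck from above.
- stand: Fixed check stand: an aluminium block 130 x 130 mm, 24 mm high, carrying the sprung ring on three upright posts (6 mm, on a 50 mm radius about the middle; their 11 mm nuts reach 69 mm above the bench). Origin: middle of the block's underside, z up; the ring's axis is this z axis.
- ring_top (a point): Centre of the upper face of the steel ring of the stand; z up. Ring outside 80 mm, hole 52 mm diameter, 10 mm thick, with three ears on the posts. At rest its upper face is 64 mm above the bench; it rides down with the ring. The flask's foot goes into the hole and its ball body comes to rest on the ring, foot about 8 mm below the ring's upper face.
- ring (a joint): How far the ring is pressed down, m: 0 at rest on top, 0.020 at the bottom stop. The springs, less the ring's own weight, push up with about 6.5 N at 0 and 16.5 N at 0.020, so the flask alone does not sink it; holding it between 0.014 and 0.020 takes about 9 to 15 N of push besides the flask's weight. Pressed counts from 0.014.
- counter: Fixed grey bench tally counter, housing 66 x 90 mm, 44 mm high on a thin 100 x 120 mm foot plate, window with four white digit plates on its front (its -x side). Origin: on the lever's pivot axis, at bench height; z up.
- lever_pivot (a point): Point on the lever's vertical pivot axis, 90 mm above the bench; its axes are those of the counter.
- lever_knob (a point): Top centre of the black upright finger knob at the lever's end: cylinder 14 mm diameter, 33 mm tall, top 90 mm above the bench, standing on the flat steel lever 62 mm from the pivot axis. At rest it stands to the front and left of the pivot, looking from the robot (31.5 degrees from the counter's -x axis towards its +y); it moves with the lever.
- lever (a joint): Lever angle, rad: 0 at rest, 1.1 at its stop, anticlockwise seen from above (the knob sweeps across the counter's front from its +y to its -y side). A spring returns it to 0 when let go; about 2.7 N at the knob holds it at the stop. It counts as at the stop from 1.0 and as back below 0.1.
- bottle: Bystander: black plastic bottle, straight, 56 mm diameter, 150 mm tall, with white cap; origin at centre of its underside.
- jar: Bystander: clear jar with aluminium lid, 64 mm diameter, 60 mm tall; origin at centre of its underside.
- screwdriver: Bystander: orange-handled screwdriver lying flat, 200 mm long; origin under its middle.
- bush: Bystander: black rubber ring, 40 mm diameter, 28 mm tall, standing flat; origin at centre of its underside.
- roller: Bystander: black plastic roller, 32 mm diameter, 26 mm tall, upright; origin at centre of its underside.
- nylon_block: Bystander: pale block 90 x 140 x 35 mm lying flat; origin at centre of its underside.
- wrench: Bystander: steel wrench lying flat, 180 mm long; origin under its middle.

How it is judged:
On the way, in this order (a step that is already met when the one before it is completed fails the run):
1. the counter's lever is swung to its stop (value of joint lever above 1 rad), for 0.1 s.
2. the lever is let go and has sprung back (value of joint lever below 0.1 rad and contact force between each of the arm, the fingers and lever below 0.1 N), for 0.2 s.
3. the flask sits upright in the ring and the gripper presses it down (horizontal distance between flask and ring_top below 0.005 m and angle between flask's own z axis and vertical below 0.15 rad and z of flask in the frame of ring_top between -0.016 and -0.003 m and value of joint ring above 0.014 m and contact force between flask and ring above 6 N and contact force between the fingers and flask above 2 N), for 0.2 s.
At the end, for the whole second after the job is handed in: Flask upright (0.15 rad), within 5 mm of the ring axis, foot 3 to 16 mm below the ring top; fingers on it with over 2 N, it on the ring with over 6 N; ring down over 14 of 20 mm; flask still (0.02 m/s), lever back (below 0.1 rad). Ends while holding (all of step 3 and linear speed of flask below 0.02 m/s and value of joint lever below 0.1 rad); the arm keeps its last pose, push and grip.
It fails at once if another thing on the bench is shifted by more than 30 mm (distance of any of bottle, jar, screwdriver, bush, roller, nylon_block, wrench from where it was at the start of the episode above 0.03 m).
It fails at once if a standing bystander is tipped over (angle between any of bottle, jar, bush, roller's own z axis and vertical above 0.5 rad).
It also fails if it takes over 61 s, if anything falls off the work surface, if the arm or the gripper's body presses on something with over 40 N, if the wrist force passes 120 N, or if a joint passes its speed limit or range.

## Working session

There is one attempt and no reset: what is moved stays moved. The work goes in short steps, Python scripts to look and compute and a tool call to move; the robot and the scene stay as the last step left them, time stands still between calls to the robot, and variables do not carry over. Pictures are saved under pics/ and viewed, at most 10 in all, crops included, and the job is handed in when it is done.

```bash
ls; mkdir -p pics; python3 - <<'E'
from bench import bot, grab_frame, camera_params, hand_in
import cv2,numpy as np
for n in("scene","side"):
    cv2.imwrite(f"pics/{n}0.png",grab_frame(n)[:,:,::-1])
s=bot.observe();print(s)
for n in("scene","side","wrist"):
    p=camera_params(n);print(n,p['mtx'],-np.array(p['R']).T@p['t'])
E
```

```text
bench.py
pics
{'time': 0.1, 'q': array([ 1.25258734e+00,  3.53579157e-01,  1.63403874e+00, -7.09657778e-06,
        1.15517577e+00, -2.39122819e-03]), 'dq': array([-0.00115949, -0.00090302, -0.00091516,  0.00066008, -0.00124445,
       -0.00138183]), 'tau': array([-6.98411768e-04, -6.06355262e+01, -3.42817318e+01, -3.76229241e-05,
        3.99071228e-03,  1.77202014e-05]), 'tool_pos': array([0.19399086, 0.59370399, 0.23064557]), 'orientation': array([-9.26457898e-05,  1.57252001e-01,  9.87558326e-01, -5.93325682e-04]), 'wrist_force': array([ 0.17116286, -0.03385972, -0.05511734]), 'ft_torque': array([0.00516396, 0.05043459, 0.0216627 ]), 'grasp_force': 0.0, 'finger_gap': 0.08548740757330522}
scene [[474.30949784   0.         251.77440995]
 [  0.         474.30949784 195.94125056]
 [  0.           0.           1.        ]] [1.38057948 0.28112026 0.78343877]
side [[368.29727368   0.         260.5842161 ]
 [  0.         368.29727368 191.48900131]
 [  0.           0.           1.        ]] [ 0.24128391 -0.71454496  0.64792878]
wrist [[265.63839587   0.         256.69864985]
 [  0.         265.63839587 193.33778797]
 [  0.           0.           1.        ]] [0.11778201 0.61807303 0.37300803]
```

View pics/scene0.png

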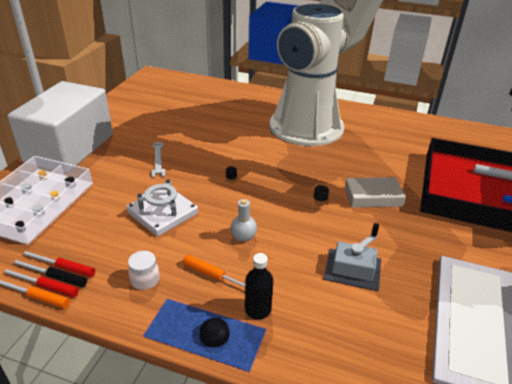

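View pics/side0.png

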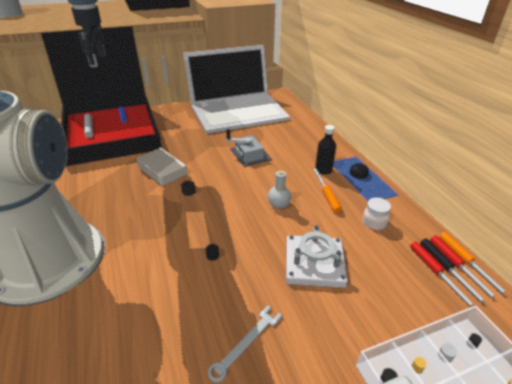

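The scene view shows the flask at about (243,222), the stand's ring at (160,192), the counter at (355,262) and the knob top at (375,227). In the side view these are at (280,192), (316,243), (250,150) and (229,132). I'll zoom in for precise pixels.

```bash
cat > h.py <<'E'
import numpy as np,cv2
from bench import bot, grab_frame, camera_params, hand_in
def ray(n,u,v,P=None):
    P=P or camera_params(n);R=np.array(P['R']);o=-R.T@np.array(P['t'])
    return o,R.T@np.linalg.solve(P['mtx'],[u,v,1.])
def plane(n,u,v,z,P=None):
    o,d=ray(n,u,v,P);return o+d*(z-o[2])/d[2]
def tri(a,b):
    (o1,d1),(o2,d2)=ray("scene",*a),ray("side",*b)
    s=np.linalg.lstsq(np.c_[d1,-d2],o2-o1,rcond=None)[0]
    p,q=o1+s[0]*d1,o2+s[1]*d2
    return (p+q)/2,np.linalg.norm(p-q)
def proj(n,X,P=None):
    P=P or camera_params(n);c=np.array(P['mtx'])@(np.array(P['R'])@X+P['t']);return c[:2]/c[2]
E
python3 - <<'E'
from h import *
for k,a,b in(("flask tip",(244,202),(281,174)),("ring",(160,191),(316,243)),("knob",(375,226),(228.5,131))):print(k,tri(a,b))
a,b=[cv2.imread(f"pics/{n}0.png") for n in("scene","side")]
def c(i,u,v,w=66,h=75):return cv2.resize(i[v:v+h,u:u+w],None,fx=4,fy=4,interpolation=cv2.INTER_CUBIC)
row=lambda l:np.hstack([c(*x) for x in l])
cv2.imwrite("pics/z.png",np.vstack([row([(a,128,172),(a,212,185),(a,320,218)]),row([(b,284,220),(b,250,150),(b,215,110)])]))
E
```

```text
flask tip (array([ 0.58026821, -0.01080735,  0.10466647]), np.float64(0.003518886790497751))
ring (array([ 0.5693184, -0.2342762,  0.0689618]), np.float64(0.0017028834411228501))
knob (array([0.53207905, 0.28530801, 0.08611302]), np.float64(0.0009789295902696508))
```

View pics/z.png

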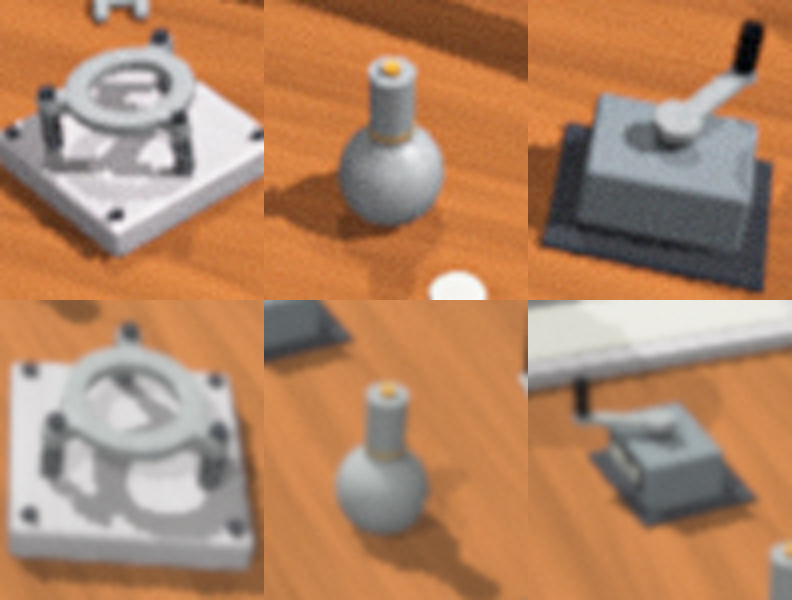

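The crops put the ring's upper-face centre at about (160.3,194) in the scene view and (318.2,244) in the side view. The other points:

| Point | Scene view | Side view |
|---|---|---|
| Flask tip | (244,201.5) | (281,172.5) |
| Knob top | (376,224) | (228.5,130) |
| Pivot cap | (358,246) | (249.3,140) |

```bash
python3 - <<'E'
from h import *
for k,a,b,z in(("flask tip",(244,201.5),(281,172.5),.108),("ring",(160.3,193.8),(318,244),.064),("knob",(376,224),(228.5,130),.09),("pivot",(358,246),(249.3,140),.065)):
    print(k,tri(a,b),plane("scene",*a,z),plane("side",*b,z))
s=bot.observe();from scipy.spatial.transform import Rotation as R
q=s['orientation'];print(R.from_quat(np.r_[q[1:],q[0]]).as_matrix().round(3))
P=camera_params('wrist');print((np.array(P['R'])@s['tool_pos']+P['t']),np.array(P['R']).round(3))
E
```

```text
flask tip (array([ 0.58130633, -0.00972211,  0.10780808]), np.float64(0.0018563255348395926)) [ 0.58046472 -0.00922136  0.108     ] [ 0.58149254 -0.01111779  0.108     ]
ring (array([ 0.57434096, -0.23277413,  0.06354351]), np.float64(0.001051457583338229)) [ 0.57437782 -0.23215158  0.064     ] [ 0.57435946 -0.23362494  0.064     ]
knob (array([0.53149798, 0.28576029, 0.09055605]), np.float64(0.003454756237295765)) [0.52848647 0.28668172 0.09      ] [0.5321162  0.28380266 0.09      ]
pivot (array([0.58833465, 0.25731899, 0.06135193]), np.float64(0.009697444998424374)) [0.58642241 0.26009735 0.065     ] [0.58715259 0.24376229 0.065     ]
[[-0.951  0.311 -0.   ]
 [ 0.311  0.951 -0.001]
 [-0.    -0.001 -1.   ]]
[0.00073048 0.03147979 0.16024106] [[ 0.311  0.95  -0.001]
 [ 0.903 -0.295  0.313]
 [ 0.297 -0.098 -0.95 ]]
```

Units first: shifts go in shares of 62.5 mm and turns go in shares of 90 degrees. So -0.042 m is -0.672, -0.029 m is -0.464, -0.158 rad / 1.5708 = -0.1006.

Call:
move_tool([
  [0,0,0,0,-0.1006],
  [0,0,0,0,-0.1006],
  [0,-0.672,-0.464,0,0],
  [0,-0.672,-0.464,0,0],
  [0,-0.672,-0.464,0,0],
  [0,-0.672,-0.464,0,0],
  [0,-0.672,-0.464,0,0],
  [0,-0.672,-0.464,0,0],
  [0,-0.672,-0.464,0,0],
  [0,-0.672,-0.464,0,0],
])

```text
time: 1.35
tool_pos: [0.5313, 0.361, 0.231]
orientation: [-0.0, -0.0, 1.0, -0.0]
wrist_force: [0.1, -0.1, 0.3]
finger_gap: -0.0001
grasp_force: 0.0
```

```bash
python3 - <<'E'
from h import *
cv2.imwrite("pics/w1.png",grab_frame("wrist")[:,:,::-1])
s=bot.observe();print(s['tool_pos'],s['orientation'])
print(proj("wrist",[.531,.285,.09]),proj("wrist",[.587,.26,.065]))
E
```

```text
[0.53591875 0.35755751 0.23098908] [ 1.37533795e-03  7.73696189e-04  9.99998317e-01 -9.36263488e-04]
[191.81489547 177.60888508] [180.12353225 215.55984526]
```

View pics/w1.png

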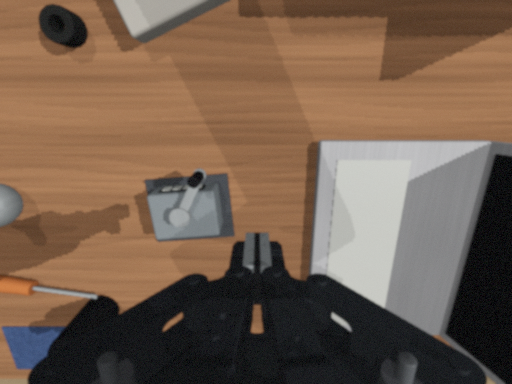

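The wrist view shows the knob top near (198,175), the pivot cap at (179,216), and the laptop clear to the right from u≈318. I'll re-measure now the arm is at rest.

```bash
python3 - <<'E'
from h import *
P=camera_params("wrist");s=bot.observe();f=grab_frame("wrist")
print(s['tool_pos'],abs(s['dq']).max())
r=f[160:200,180:215].max(2)<45
n,l,st,c=cv2.connectedComponentsWithStats(r.astype('uint8'))
for i in range(1,n):
  if st[i,4]>10: print(st[i],c[i]+[180,160])
print(proj("wrist",[.531,.285,.09],P),proj("wrist",[.531,.285,.07],P),proj("wrist",[.587,.26,.065],P))
g=f[195:235,155:205]
cv2.imwrite("pics/w2.png",cv2.resize(f[150:250,130:250,::-1],None,fx=5,fy=5,interpolation=cv2.INTER_CUBIC))
E
```

```text
[0.53591875 0.35755751 0.23098908] 0.10898002613701406
[ 11   8  15  14 134] [197.81343284 174.79104478]
[191.81489547 177.60888508] [195.80306721 173.19430131] [180.12353225 215.55984526]
```

View pics/w2.png

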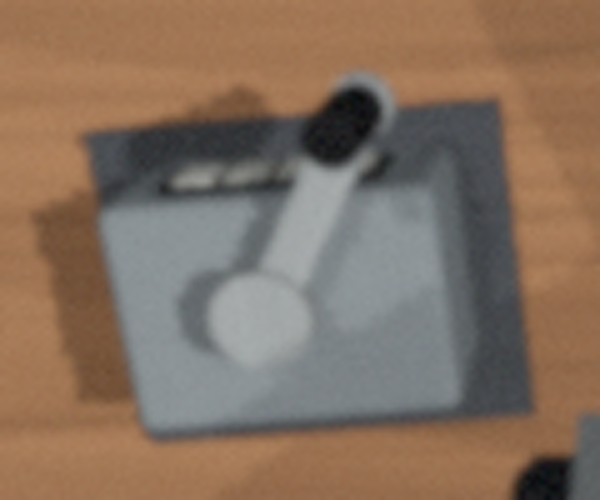

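To row units: 0.04 m is 0.64, -0.007 m is -0.112.

Call:
move_tool([
  [0,0.048,-0.112,0.64,0],
  [0,0.048,-0.112,0.64,0],
  [0,0.048,-0.112,0.64,0],
  [0,0.032,-0.112,0.64,0],
  [0,0,0,0,0],
  [0,0,0,0,0],
])

```text
time: 2.2
tool_pos: [0.5197, 0.3351, 0.0725]
orientation: [0.001, -0.0, 1.0, 0.0]
wrist_force: [0.2, -0.0, 0.4]
finger_gap: -0.0
grasp_force: 0.0
```

To row units: -0.016 m is -0.256, -0.015 m is -0.24.

Call:
move_tool([
  [0,-0.096,-0.224,0,0],
  [0,-0.032,-0.224,0,0],
  [0,0,-0.256,0,0],
  [0,0,-0.256,0,0],
  [0,-0.064,-0.24,0,0],
  [0,-0.096,-0.192,0,0],
  [0,0,0,0,0],
  [0,0,0,0,0],
])

```text
time: 3.2
tool_pos: [0.5373, 0.2473, 0.0712]
orientation: [0.0, 0.0, 1.0, 0.0]
wrist_force: [-0.8, 2.3, 1.2]
finger_gap: -0.0003
grasp_force: 1.2
```

To row units: -0.004 m is -0.064, -0.002 m is -0.032.

Call:
move_tool([
  [0,-0.032,-0.064,0,0],
  [0,-0.032,-0.064,0,0],
  [0,0,0,0,0],
  [0,0,0,0,0],
])

```text
time: 3.7
tool_pos: [0.5397, 0.2427, 0.0712]
orientation: [-0.001, 0.0, 1.0, 0.002]
wrist_force: [-9.7, 21.7, -0.2]
finger_gap: 0.0
grasp_force: 11.1
```

Wrist force of 22 N shows the lever is at its stop. Now I'll lift off so it springs back.

To row units: -0.05 m is -0.8, 0.003 m is 0.048.

Call:
move_tool([
  [0,0.016,0.048,0,0],
  [0,0,0,-0.8,0],
  [0,0,0,-0.8,0],
  [0,0,0,-0.8,0],
  [0,0,0,0,0],
  [0,0,0,0,0],
])

```text
time: 4.45
tool_pos: [0.54, 0.2419, 0.2209]
orientation: [0.0, -0.0, 1.0, -0.0]
wrist_force: [-0.4, -0.6, -1.2]
finger_gap: 0.0
grasp_force: 0.0
```

```bash
python3 - <<'E'
from h import *
a,b=[grab_frame(n)[:,:,::-1] for n in("scene","side")]
cv2.imwrite("pics/k.png",np.hstack([cv2.resize(i,(400,300),interpolation=cv2.INTER_CUBIC) for i in (a[200:300,300:433],b[100:175,190:290])]))
E
```

```text
(no output)
```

View pics/k.png

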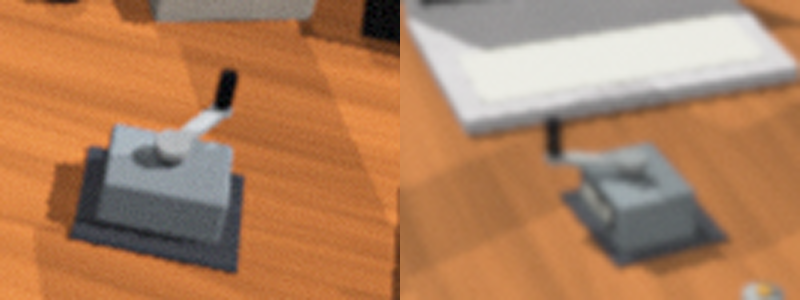

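The lever is back at rest: the knob is at its original spot in both views. Next is the flask, and I'll stop short of it for a wrist look.

To row units: -0.042 m is -0.672, -0.01 m is -0.16.

Call:
move_tool([
  [0.085,-0.16,-0.672,0,0],
  [0.085,-0.16,-0.672,0,0],
  [0.085,-0.16,-0.672,0,0],
  [0.085,-0.16,-0.672,0,0],
  [0.085,0,0,0,0],
  [0.085,0,0,0,0],
  [0.085,0,0,0,0],
  [0.085,0,0,0,0],
])

```text
time: 5.55
tool_pos: [0.58, 0.0751, 0.2211]
orientation: [-0.0, -0.001, 1.0, 0.0]
wrist_force: [0.2, 0.5, 0.1]
finger_gap: 0.0847
grasp_force: 0.0
```

```bash
python3 - <<'E'
from h import *
P=camera_params("wrist");s=bot.observe();f=grab_frame("wrist")
print(s['tool_pos'],abs(s['dq']).max())
for X in([.581,-.01,.108],[.581,-.01,0],[.574,-.233,.064]):print(proj("wrist",X,P))
cv2.imwrite("pics/w3.png",f[:,:,::-1])
u,v=proj("wrist",[.581,-.01,.108],P).astype(int)
h=cv2.cvtColor(f,cv2.COLOR_RGB2HSV)[max(v-25,0):v+25,max(u-25,0):u+25]
y,x=np.nonzero((h[...,0]>15)&(h[...,0]<32)&(h[...,1]>130)&(h[...,2]>150));print(len(x),x.mean()+max(u-25,0),y.mean()+max(v-25,0),plane("wrist",x.mean()+max(u-25,0),y.mean()+max(v-25,0),.108,P))
E
```

```text
[0.5799666  0.07507806 0.221088  ] 0.002431531257651566
[173.14646248 190.58120659]
[196.29218374 167.16850344]
[ -8.61101655 173.12325704]
0 nan nan [nan nan nan]<stdin>:8: RuntimeWarning: Mean of empty slice.
  ret = ret.dtype.type(ret / rcount)
```

View pics/w3.png

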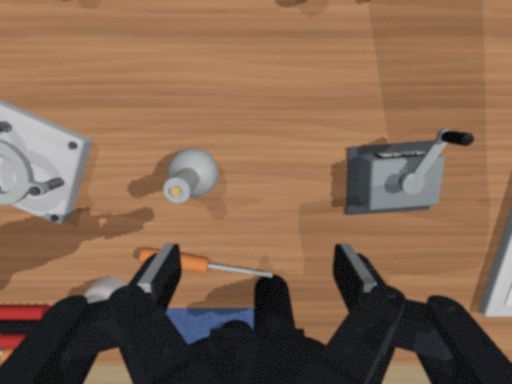

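The wrist view shows the brass tip at about (175,191), within 2 mm of the estimate. I'll check bystander clearances before descending.

```bash
python3 - <<'E'
from h import *
print(plane("scene",260,257,.15),plane("side",329,127,.15),plane("scene",143,255,.06),plane("wrist",175,191,.108),plane("scene",185,260,.01),plane("scene",245,289,0))
E
```

```text
[0.77600577 0.09504937 0.15      ] [0.77767136 0.0967405  0.15      ] [ 0.77329526 -0.16671294  0.06      ] [ 0.58154118 -0.00831506  0.108     ] [ 0.71170513 -0.10150484  0.01      ] [0.73562113 0.05202341 0.        ]
```

To row units: -0.042 m is -0.672, 0.04 m is 0.64.

Call:
move_tool([
  [0.085,-0.016,-0.672,0,0],
  [0.085,0,-0.672,0,0],
  [0.085,0,0,0.64,0],
  [0.085,0,0,0.64,0],
  [0.085,0,0,0.64,0],
  [0.085,0,0,0.56,0],
  [0.085,0,0,0,0],
  [0.085,0,0,0,0],
])

```text
time: 6.6
tool_pos: [0.5821, -0.0096, 0.0675]
orientation: [0.001, -0.0, 1.0, -0.0]
wrist_force: [0.4, 0.0, 0.0]
finger_gap: 0.0846
grasp_force: 0.0
```

Call:
move_tool([
  [0,0,0,0,0],
  [0,0,0,0,0],
  [0,0,0,0,0],
  [0,0,0,0,0],
  [0,0,0,0,0],
  [0,0,0,0,0],
  [0,0,0,0,0],
  [0,0,0,0,0],
])

```text
time: 7.6
tool_pos: [0.5817, -0.0098, 0.0669]
orientation: [0.0, -0.0, 1.0, 0.0]
wrist_force: [-0.7, -0.6, 6.3]
finger_gap: 0.0259
grasp_force: 58.4
```

Gripped. I'll lift it and carry it part way, then measure the ring with the wrist camera.

To row units: -0.05 m is -0.8, -0.02 m is -0.32.

Call:
move_tool([
  [0,0,0,-0.32,0],
  [0,0,0,-0.8,0],
  [0,0,0,-0.8,0],
  [0,0,0,-0.32,0],
  [0,0.016,-0.8,0,0],
  [0,0.016,-0.8,0,0],
  [0,0,0,0,0],
  [0,0,0,0,0],
  [0,0,0,0,0],
  [0,0,0,0,0],
])

```text
time: 8.85
tool_pos: [0.5792, -0.1089, 0.2062]
orientation: [-0.0, -0.001, 1.0, 0.0]
wrist_force: [-1.0, -0.3, -2.6]
finger_gap: 0.0258
grasp_force: 60.2
```

```bash
python3 - <<'E'
from h import *
P=camera_params("wrist");s=bot.observe();f=grab_frame("wrist")
print(s['tool_pos'],abs(s['dq']).max())
u,v=proj("wrist",[.574,-.233,.064],P);print(u,v)
u0,v0=int(u)-66,int(v)-50
cv2.imwrite("pics/w4.png",cv2.resize(f[max(v0,0):v0+100,max(u0,0):u0+133,::-1],None,fx=6,fy=6,interpolation=cv2.INTER_CUBIC));print(max(u0,0),max(v0,0))
E
```

```text
[ 0.57924749 -0.10891882  0.20617565] 0.0018725045969014476
145.15953527877363 177.20664382302192
79 127
```

View pics/w4.png

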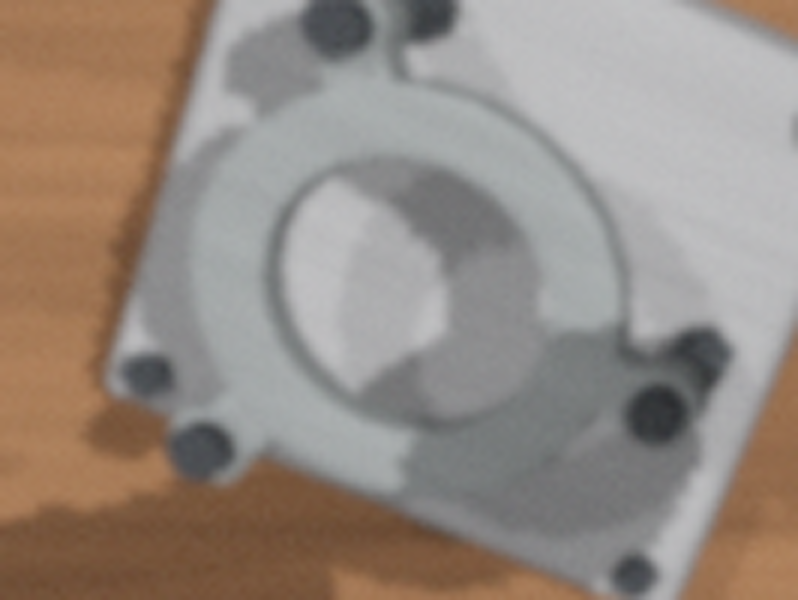

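The hole's ellipse is centred at about (404,291) in the crop, i.e. (146.1,175.1) in the frame. The nut tops are at (338,25), (203,447) and (657,413), which gives a second estimate.

```bash
python3 - <<'E'
from h import *
c=lambda x,y:(79+(x+.5)/6-.5,127+(y+.5)/6-.5)
print(plane("wrist",*c(405,291),.064),np.mean([plane("wrist",*c(*p),.069) for p in((338,25),(203,447),(657,413))],0),[plane("wrist",*c(*p),.069).round(4) for p in((338,25),(203,447),(657,413))])
E
```

```text
[ 0.57164135 -0.23181189  0.064     ] [ 0.57245687 -0.23076969  0.069     ] [array([ 0.5234, -0.2351,  0.069 ]), array([ 0.6004, -0.2712,  0.069 ]), array([ 0.5936, -0.186 ,  0.069 ])]
```

To row units: -0.041 m is -0.656, 0.03 m is 0.48.

Call:
move_tool([
  [0,0.032,-0.656,0,0],
  [0,0.032,-0.656,0,0],
  [0,0.032,-0.656,0,0],
  [0,0,0,0.48,0],
  [0,0,0,0.4,0],
  [0,0,0,0,0],
  [0,0,0,0,0],
])

```text
time: 9.78
tool_pos: [0.574, -0.2327, 0.1522]
orientation: [0.0, -0.0, 1.0, -0.0]
wrist_force: [0.8, -0.6, -2.9]
finger_gap: 0.0256
grasp_force: 60.5
```

```bash
python3 - <<'E'
from h import *
a,b=[grab_frame(n)[:,:,::-1] for n in("scene","side")]
s=bot.observe();print(s['tool_pos'],s['wrist_force'])
cv2.imwrite("pics/p.png",np.hstack([cv2.resize(i,(400,400),interpolation=cv2.INTER_CUBIC) for i in (a[150:250,110:210],b[190:290,266:366])]))
x=s['tool_pos'].copy();x[2]-=.0669
for n,o in(("scene",(110,150)),("side",(266,190))):
  for d in (0,.027,.108):print(n,d,(proj(n,x+[0,0,d])-o)*4)
E
```

```text
[ 0.57420111 -0.23289227  0.15267394] [-0.17622217  0.69941736 -2.5523693 ]
scene 0 [196.78667348 146.55859065]
scene 0.027 [192.354777   110.65796638]
scene 0.108 [178.25670532  -3.54361218]
side 0 [211.57545585 186.7929351 ]
side 0.027 [217.32817382 150.26135207]
side 0.108 [236.14873298  30.74483409]
```

View pics/p.png

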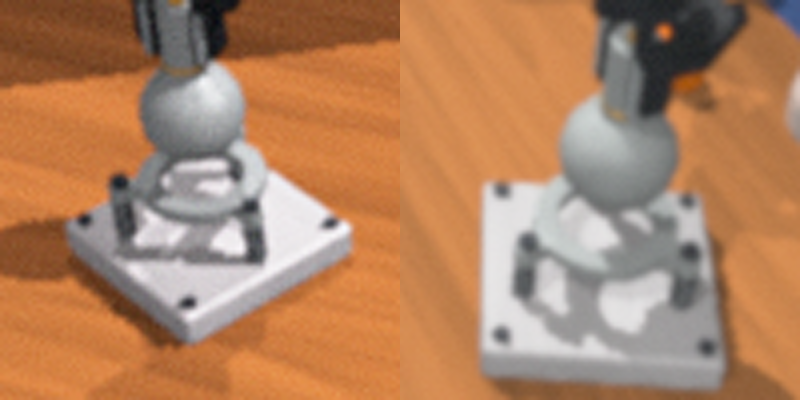

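The ball centre is at (193,108) in the scene crop and (219,150) in the side crop, matching the model. It stands over the ring within about 2 mm, so I'll descend.

To row units: 0.01 m is 0.16, 0.006 m is 0.096.

Call:
move_tool([
  [0,0,0,0.16,0],
  [0,0,0,0.16,0],
  [0,0,0,0.096,0],
  [0,0,0,0,0],
  [0,0,0,0,0],
])

```text
time: 10.5
tool_pos: [0.5734, -0.2329, 0.1254]
orientation: [0.0, -0.0, 1.0, -0.0]
wrist_force: [0.1, 0.4, -3.8]
finger_gap: 0.0256
grasp_force: 60.7
```

Call:
move_tool([
  [0,0,0,0.064,0],
  [0,0,0,0.064,0],
  [0,0,0,0,0],
  [0,0,0,0,0],
])

```text
time: 11.0
tool_pos: [0.5735, -0.2327, 0.1178]
orientation: [0.0, -0.0, 1.0, 0.0]
wrist_force: [-1.7, 3.0, 4.6]
finger_gap: 0.0261
grasp_force: 61.6
```

To row units: 0.004 m is 0.064, 0.001 m is 0.016.

Call:
move_tool([
  [0,0.008,0.016,0.064,0],
  [0,0,0,0.064,0],
  [0,0,0,0.064,0],
  [0,0,0,0,0],
  [0,0,0,0,0],
])

```text
time: 11.62
tool_pos: [0.5734, -0.2323, 0.1065]
orientation: [0.001, -0.0, 1.0, -0.0]
wrist_force: [-3.0, 0.6, 10.7]
finger_gap: 0.0255
grasp_force: 62.1
```

To row units: 0.0025 m is 0.04, 0.0007 m is 0.0112.

Call:
move_tool([
  [0,0.0112,0,0.04,0],
  [0,0,0,0,0],
  [0,0,0,0,0],
  [0,0,0,0,0],
  [0,0,0,0,0],
])

```text
time: 12.25
tool_pos: [0.5732, -0.2323, 0.1044]
orientation: [0.001, -0.0, 1.0, -0.001]
wrist_force: [-2.8, 0.9, 12.5]
finger_gap: 0.0253
grasp_force: 62.2
```

```bash
python3 - <<'E'
from h import *
a,b=[grab_frame(n)[:,:,::-1] for n in("scene","side")]
s=bot.observe();print(s['tool_pos'],s['wrist_force'])
cv2.imwrite("pics/q.png",np.hstack([cv2.resize(i,(400,400),interpolation=cv2.INTER_CUBIC) for i in (a[150:250,110:210],b[190:290,266:366])]))
E
```

```text
[ 0.57319121 -0.2323253   0.10439065] [-2.43783785  1.94661369 11.4471786 ]
```

View pics/q.png

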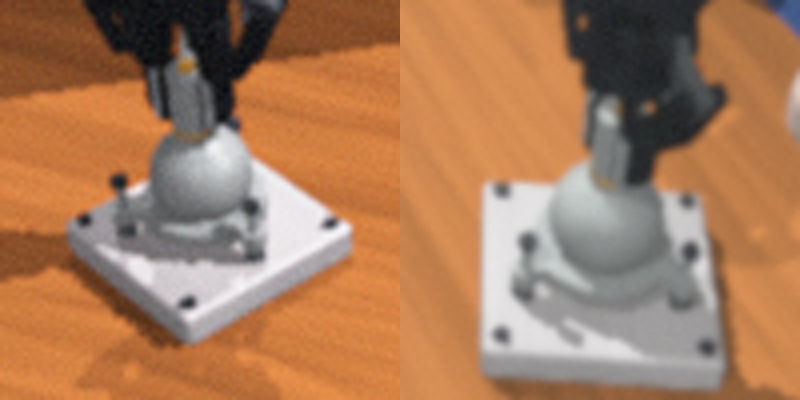

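The ball is seated in the ring, the ring sits just above the block, and the flask is upright. I'll press 1 mm more for margin and then hand in.

To row units: 0.001 m is 0.016.

Call:
move_tool([
  [0,0,0,0.016,0],
  [0,0,0,0,0],
  [0,0,0,0,0],
  [0,0,0,0,0],
  [0,0,0,0,0],
])

```text
time: 12.98
tool_pos: [0.5732, -0.2323, 0.1034]
orientation: [0.001, -0.0, 1.0, -0.001]
wrist_force: [-2.8, 1.3, 11.8]
finger_gap: 0.0257
grasp_force: 62.3
```

```bash
python3 -c "
from bench import bot, grab_frame, camera_params, hand_in
print(hand_in())"
```

```text
the job is handed in; nothing more can be done
None
```

I swung the counter lever to its stop, it sprang back, and I handed the job in at about 13 s with the flask gripped and pressed about 17 mm down in the ring (estimated from tool height and force); no verdict was returned.

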